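# Dock the feeder controller, set its selector and switch it on

### The job

Take the yellow hand-held feeder controller off its sloping stand and lay it on its back, fully down between the posts of the dock, and let go of it. Then turn its selector knob clockwise until the white pointer clicks in at the orange mark, and last throw the red-tipped toggle lever over to its green-dot side. Leave the controller lying in the dock and do not disturb the pliers, the black tape roll or the blue screwdriver.

Things in the scene. Friction and masses are not known exactly. Their poses are not given: they have to be found in the camera images.
- controller: Yellow hand controller with black ends, 170 x 62 x 40 mm (x, y, z), 0.35 to 0.6 kg, flat parallel sides. Origin: centre of its back; z points out of the front face, 40 mm from the back. At the start it lies back-down on the stand's rest, pitched up 35 degrees, its +x (toggle) end high and away from the robot, its -x end against the lip.
- controller_grip (a point): Centre of the controller's case (20 mm above its back), axes as the controller: the place to take it across its 62 mm width. The highest part there, the toggle's ball, reaches 74 mm above the back; the knob 61 mm.
- selector (a joint): Selector angle, rad, growing clockwise as seen looking at the front face. Seven click positions 0.5236 rad apart: 0 (pointer to the controller's +y), 1.571 (to +x), to 3.142 (to -y, last). A spring detent (about 0.065 N m) draws it into the nearest one. Starts at one of the first three; the orange mark is the sixth, 2.618: a turn of 1.57 to 2.62 rad, usually two holds of the knob.
- selector_grip (a point): Centre of the selector's black grip bar, on the knob's axis at the controller's x = -35, y = 0, 12 mm above the front face (52 mm above the back). Bar 44 mm long, 12 mm wide, top 21 mm above the face, on a 42 mm disc that stands 5 mm above the face. The bar lies along the point's y; its +y end, with a white line, is the pointer.
- orange_mark (a point): Orange rectangular mark 7 x 6 mm on the front face, 26 mm from the knob's axis, in the direction 60 degrees clockwise of the controller's +x. The other six positions have small white dots.
- toggle (a joint): Toggle lever, rad: 0 = off (leaning 0.4 rad towards the knob, -x, white dot), 0.8 = on (leaning 0.4 rad to +x, green dot). A spring snaps it to whichever side of 0.4 it is pushed; about 1.1 N at the tip starts it.
- toggle_tip (a point): Centre of the red 12 mm ball on the end of the toggle lever. The lever is 26 mm from pivot to ball, 7 mm thick, and its pivot lies 4 mm above the front face at the controller's x = +50 mm, y = 0.
- stand: Fixed metal desk stand, base 165 x 90 x 8 mm, with a rest 150 mm long and 54 mm wide sloping at 35 degrees, rising along the stand's +x, and a lip 13 mm high at its low end. Origin: centre of the base's underside. The controller overhangs the rest by 4 mm on both sides.
- dock: Fixed light-grey dock, base plate 220 (x) x 100 (y) x 8 mm, origin at the centre of its underside. Eight round-topped black posts, 10 mm thick, 22 mm above the plate: four beside the long sides at x = +-68, y = +-41 mm, four at the ends at x = +-95, y = +-18 mm. The controller fits lengthwise between them with 5 mm to spare all round; the middle of the long sides is open for fingers.
- dock_seat (a point): Centre of the dock plate's top face, 8 mm above the worktop; axes as the dock. The docked controller's origin comes here, within 5 mm, its x along the dock's x (either way round).
- pliers: Bystander: red-handled pliers, 177 mm long, lying on the worktop; not to be moved.
- tape_roll: Bystander: black tape roll, 56 mm across, 19 mm high, lying flat; not to be moved.
- blue_driver: Bystander: blue-handled screwdriver, 135 mm long, lying on the worktop; not to be moved.
There are look-alikes about, which are no part of the job. There is more than one size of the controller; the one meant has the size given above.

How it is judged:
On the way, in this order (a step that is already met when the one before it is completed fails the run):
1. the controller lies on its back in the dock, let go, with the toggle still off (horizontal distance between controller and dock_seat below 0.011 m and z of controller in the frame of dock_seat between -0.004 and 0.004 m and angle between controller's own z axis and vertical below 0.06 rad and angle between the x axis of controller and the x axis of dock, either way round below 0.2 rad and contact force between the fingers and controller below 0.1 N and value of joint selector below 1.3 rad and value of joint toggle below 0.2 rad), for 0.2 s.
2. the selector is clicked in at the orange mark, the toggle still off (value of joint selector between 2.5 and 2.74 rad and contact force between the fingers and controller below 0.1 N and value of joint toggle below 0.2 rad), for 0.2 s.
3. the toggle is over on its green side (value of joint toggle above 0.7 rad), for 0.2 s.
At the end, for the whole second after the job is handed in: The controller rests flat on its back on the dock plate between the posts (within 11 mm of the centre, 4 mm in height, 0.06 rad of level, 0.2 rad of the dock's length either way round), its selector at the orange mark (2.618 +- 0.12 rad) and its toggle over on the green side (above 0.7 rad) (horizontal distance between controller and dock_seat below 0.011 m and z of controller in the frame of dock_seat between -0.004 and 0.004 m and angle between controller's own z axis and vertical below 0.06 rad and angle between the x axis of controller and the x axis of dock, either way round below 0.2 rad and linear speed of controller below 0.02 m/s and value of joint selector between 2.5 and 2.74 rad and value of joint toggle above 0.7 rad); the robot touches nothing.
It fails at once if a bystander (pliers, tape roll or blue screwdriver) is moved more than 20 mm (distance of any of pliers, tape_roll, blue_driver from where it was at the start of the episode above 0.02 m).
It also fails if it takes over 72 s, if anything falls off the work surface, if the arm or the gripper's body presses on something with over 40 N, if the wrist force passes 120 N, or if a joint passes its speed limit or range.

### The arm

A 6-joint arm with a two-finger parallel gripper is mounted at the origin on a cart in front of the work surface, level with it; the furniture and walls round the work are solid. World frame = base frame: x ahead of the robot, y to its left, z up, the work surface at z = 0. Lengths are in m, angles in rad, forces in N, time in s.
With the tool pointing down it reaches from about 0.3 to 0.825 m from the base axis. Payload 5.4 kg.
Tool frame: the origin (TCP) lies on the centre line of the jaws, within the pads' length; the fingertips stand tip_extent ahead of it and the grasp point (between the pads) is the TCP (tip_extent is the distance from the TCP to the fingertips, in m); z points along the fingers, y is the line along which they close (so a half turn about z gives the same grasp; the last joint's range is limited). The gripper opens to 92 mm and grips with 3 to 60 N. Pads are 20 mm wide; open, the fingers measure 128 mm over their backs; the gripper's body (75 mm by 189 mm) begins 69 mm behind the grasp point.
Start: joints at [-0.21, 0.158, 1.597, -0, 1.386, -0.21], TCP at [0.575, -0, 0.234] pointing down, gripper open.
Joint ranges: [-2.91, 2.91], [-0.94, 2.29], [0.18, 2.7], [-1.29, 4.43], [0.17, 2.64], [-3, 3]. Speed limits (rad/s): [2.57, 2.57, 3.14, 3.14, 3.14, 3.14].

### API

Orientations are given as [roll, pitch, yaw] about the fixed x, y, z axes, in that order (R = Rz(yaw) Ry(pitch) Rx(roll)).
In Python, from workcell import * gives the robot as it stands.
- The arm moves only by the tool carry_out, never from a script. Its argument "series" is a list of rows, each a list of 7 numbers: the turn, a rotation vector about the tool's x, y, z in rad, then the shift along the tool's x, y, z in mm, then the opening, from 0 (shut) to 1 (fully open). A call has 1 to 10 rows; each row shifts and turns the commanded pose from where the row before left it, along the tool's axes as they then stand; what a row does not reach is not made up. A row lasts 1/8 s, in which the tool goes at most 62.5 mm and 10.7 degrees, less where a joint would pass 70% of its speed; a pose out of reach is approached as far as the arm can. A call is refused whole if a number of a shift passes 62.5 or a number of a turn 0.188, either way. A call with a gripper value outside its range is refused whole. The fingers move at their own pace and stop on an object; "newtons" is the grip in N (left out, the last holds). Time passes only in rows, so rows that do not move let the fingers close. It gives the time, the measured TCP pose, the force, the opening and the grip force at its end, in the units of the state.
- get_state(): the state, without advancing time (a new reading comes with each control period).
- snapshot(name): name is "scene" or "side" or "wrist"; returns (picture, depth): 420x560x3 uint8, blue, green, red; 420x560 float32, m along the optical axis (not along the pixel's ray), 0 where there is no reading.
- get_calibration(name): a dict with "fx", "fy", "cx", "cy" (pixels), "R" (3x3) and "t" (3): a world point X has camera coordinates R X + t. Camera axes: x right, y down, z forward; pixel columns grow to the right and rows downward; lengths in m; the calibration is good to about 2 mm. A picture is of the moment at which its call begins: read the wrist's pose just before it. get_calibration takes no time and is no camera call; for the wrist camera it gives the pose at the moment of the call.
- job_done(): hands the job in; it is judged then, once.
The state is a dict: "t": time; "joint_positions": joint angles; "qvel": joint speeds; "effort": joint torques, N m; "tool_pos": TCP position; "tool_rot": TCP orientation; "force": force on the tool from outside, world axes, zero at the start; "moment": the same for the moment, N m; "grip_width": opening from 0.0 (shut) to 1.0 (fully open); "grasp_force": force on a finger pad.
Only numpy, scipy, OpenCV 4.12 (cv2) and the standard library are available. Lean on these libraries where they do the work, as an engineer would, in place of code of your own. Each camera call takes 0.05 s, during which the arm holds its last target. There are 200 camera calls.

## Working session

There is one attempt and no reset: what is moved stays moved. The work goes in short steps, Python scripts to look and compute and a tool call to move; the robot and the scene stay as the last step left them, time stands still between calls to the robot, and variables do not carry over. Pictures are saved under pics/ and viewed, at most 10 in all, crops included, and the job is handed in when it is done.

Besides the shell and the picture viewer there is one more tool, called after "Request:" as name(argument=value, ...) on one line, values as JSON. carry_out: Moves the arm, as the interface text tells. Its arguments: {"type":"object","properties":{"series":{"type":"array","items":{"type":"array","items":{"type":"number"}}},"newtons":{"type":"number"}},"required":["series"]}

```bash
mkdir -p pics; ls
cat > h.py <<'E'
from workcell import *
import numpy as np, cv2
from scipy.spatial.transform import Rotation as Ro
def snap(n,f):
    c=get_calibration(n); p,d=snapshot(n); cv2.imwrite(f'pics/{f}.png',p); np.savez(f'pics/{f}.npz',p=p,d=d,**{k:np.array(v) for k,v in c.items()}); return p,d,c
def load(f): return np.load(f'pics/{f}.npz')
def cloud(z):
    d=z['d']; v,u=np.mgrid[:420,:560]; P=np.stack([(u-z['cx'])/z['fx']*d,(v-z['cy'])/z['fy']*d,d],-1)
    W=(P-z['t'])@z['R']; W[d==0]=np.nan; return W
E
python3 - <<'E'
from h import *
s=get_state(); print(s); 
try: print(tip_extent)
except Exception as e: print(e)
a=snap('scene','s0')[0];b=snap('side','d0')[0];snap('wrist','w0')
E
```

```text
pics
{'t': 0.0, 'joint_positions': array([-2.10104700e-01,  1.59009018e-01,  1.59821652e+00, -1.61058664e-05,
        1.38617869e+00, -2.10120550e-01]), 'qvel': array([ 0.00080519,  0.00033113, -0.00047026,  0.0002576 ,  0.00083504,
       -0.0003975 ]), 'effort': array([ 4.79022274e-04, -3.85570908e+01, -3.22103977e+01,  7.00944406e-02,
        3.78346047e-02, -1.56143192e-04]), 'tool_pos': array([5.74419832e-01, 9.49695178e-05, 2.32649238e-01]), 'tool_rot': array([-3.13981762e+00, -3.62376407e-04,  1.57081483e+00]), 'force': array([-1.14783871,  0.38815434, -0.46653606]), 'moment': array([-0.01219486,  0.04307457, -0.00927033]), 'grasp_force': 0.0, 'grip_width': 0.9993511725087838}
0.019
```

View pics/s0.png

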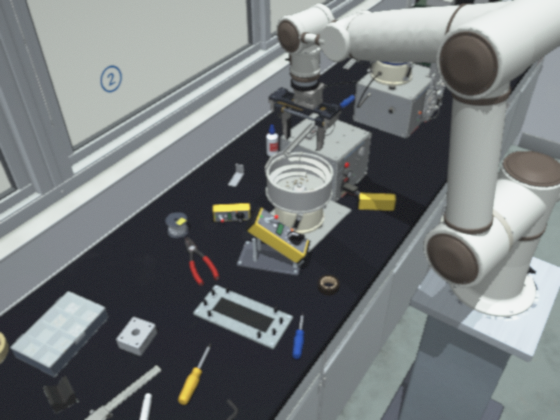

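View pics/d0.png

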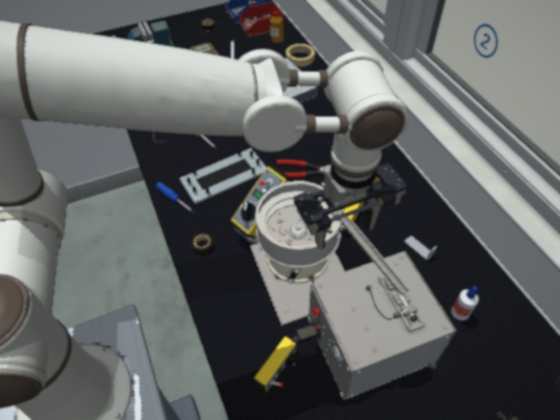

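The scene view shows the controller on its stand at about (280,236), the dock at (243,315) and the bowl feeder beside the stand at (298,195). The pliers are at (200,260), the tape roll at (177,224) and the blue screwdriver at (299,337). Small yellow look-alikes are at (231,212) and (377,202).

Run:
```python
from h import *
for f in ['s0','d0']:
    z=load(f); W=cloud(z); hsv=cv2.cvtColor(z['p'],cv2.COLOR_BGR2HSV)
    m=((hsv[...,0]>18)&(hsv[...,0]<34)&(hsv[...,1]>120)&(hsv[...,2]>70)).astype('uint8')
    n,l,st,c=cv2.connectedComponentsWithStats(m)
    for i in range(1,n):
        if st[i,4]>40:
            P=W[l==i]; P=P[~np.isnan(P[:,0])]; print(f,c[i].round(),st[i,4],np.percentile(P,[3,50,97],axis=0).round(3).tolist())
    # dock posts/plate
z=load('s0');W=cloud(z)
for u,v in [(212,289),(292,319),(274,345),(196,314),(243,315),(299,337),(177,224),(200,260),(270,262),(298,195),(320,180),(345,205)]: print(u,v,W[v,u].round(3))
for f,(x0,x1,y0,y1) in {'s0':(160,330,150,360),'d0':(150,330,120,260)}.items():
    p=load(f)['p'][y0:y1,x0:x1]; s=min(800/p.shape[1],600/p.shape[0]); cv2.imwrite(f'pics/{f}c.png',cv2.resize(p,None,fx=s,fy=s,interpolation=2)); print(s)
```

```text
s0 [377. 201.] 628 [[0.333, -0.159, -0.0], [0.378, -0.1, 0.031], [0.421, -0.07, 0.045]]
s0 [231. 207.] 283 [[0.664, 0.107, -0.001], [0.709, 0.168, 0.042], [0.766, 0.209, 0.047]]
s0 [275. 241.] 709 [[0.423, 0.239, 0.051], [0.488, 0.265, 0.1], [0.545, 0.288, 0.154]]
s0 [189. 386.] 450 [[0.419, 0.617, -0.002], [0.434, 0.659, 0.021], [0.459, 0.694, 0.028]]
d0 [277. 174.] 73 [[0.534, 0.23, 0.15], [0.545, 0.252, 0.156], [0.556, 0.28, 0.159]]
d0 [352. 207.] 108 [[0.557, -0.021, 0.016], [0.695, 0.167, 0.044], [0.745, 0.187, 0.338]]
d0 [245. 228.] 116 [[0.417, 0.185, 0.052], [0.439, 0.193, 0.069], [0.459, 0.237, 0.079]]
d0 [275. 360.] 787 [[0.338, -0.134, 0.035], [0.381, -0.104, 0.042], [0.425, -0.072, 0.045]]
212 289 [0.562 0.43  0.028]
292 319 [0.359 0.378 0.   ]
274 345 [0.349 0.468 0.009]
196 314 [0.555 0.501 0.009]
243 315 [0.458 0.441 0.012]
299 337 [0.309 0.425 0.022]
177 224 [0.779 0.317 0.049]
200 260 [0.669 0.356 0.004]
270 262 [0.507 0.26  0.008]
298 195 [0.48  0.171 0.19 ]
320 180 [0.506 0.017 0.126]
345 205 [ 0.461 -0.064 -0.001]
2.857142857142857
4.285714285714286
```

View pics/s0c.png

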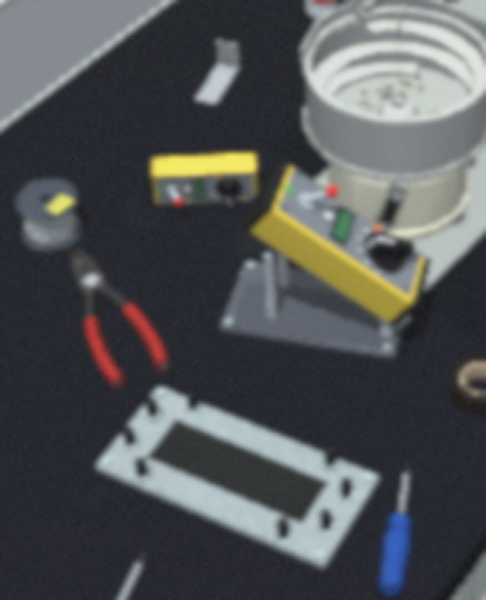

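View pics/d0c.png

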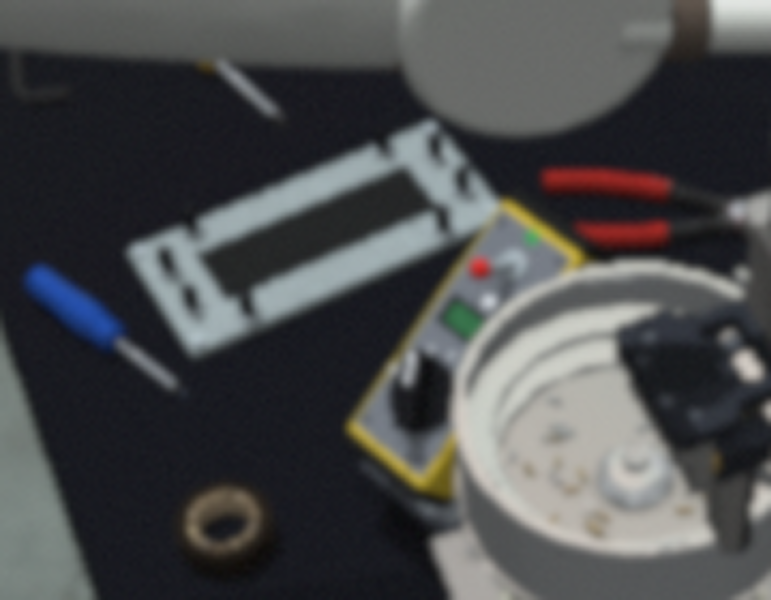

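Both crops agree: the controller on the stand has its toggle end up and away from the robot, and the pointer lies near +y or +x. In the d0 crop its front-face corners are at about (508,200), (585,250), (348,428) and (425,490). The bowl overhangs its -y side, so I'll check clearance there.

```bash
cat >> h.py <<'E'
from scipy.optimize import least_squares
def proj(z,X):
    C=np.atleast_2d(X)@z['R'].T+z['t']; return np.c_[z['fx']*C[:,0]/C[:,2]+z['cx'],z['fy']*C[:,1]/C[:,2]+z['cy']]
E
python3 - <<'E'
from h import *
zs,zd=load('s0'),load('d0')
# controller corner picks
cs=lambda a,b:(160+a/2.857,150+b/2.857); cd=lambda a,b:(150+a/4.286,120+b/4.286)
pk=[(zs,(85,31,40),cs(290,167)),(zs,(85,31,0),cs(252,230)),(zs,(-85,-31,40),cs(425,262)),
    (zd,(85,31,40),cd(508,200)),(zd,(85,-31,40),cd(585,250)),(zd,(-85,31,40),cd(348,428)),(zd,(-85,-31,40),cd(425,488)),(zd,(50-10.1,0,44+23.9),cd(481,268)),(zs,(50-10.1,0,44+23.9),cs(333,191))]
def T(q,X): return Ro.from_euler('ZY',[q[3],-q[4]]).apply(np.array(X)/1000.)+q[:3]
f=lambda q:np.concatenate([(proj(z,T(q,X))[0]-p) for z,X,p in pk]+[[(q[4]-.611)*100]])
r=least_squares(f,[.49,.24,.1,.4,.611],loss='soft_l1'); print('ctrl',r.x.round(4)); print(f(r.x).round(1))
print('grip',T(r.x,(0,0,20)))
# dock from plate corners
pk2=[(zs,(-1,1),cs(322,567)),(zs,(1,1),cs(96,466)),(zs,(1,-1),cs(160,385)),(zs,(-1,-1),cs(380,477)),
     (zd,(-1,1),cd(128,248)),(zd,(1,1),cd(432,119)),(zd,(1,-1),cd(500,200)),(zd,(-1,-1),cd(195,356))]
def D(q,X): return Ro.from_euler('Z',q[2]).apply([.11*X[0],.05*X[1],0])+[q[0],q[1],.008]
g=lambda q:np.concatenate([(proj(z,D(q,X))[0]-p) for z,X,p in pk2])
r2=least_squares(g,[.46,.44,-.3],loss='soft_l1');print('dock',r2.x.round(4));print(g(r2.x).round(1))
# bowl rim
for z in (zs,zd):
    W=cloud(z).reshape(-1,3); W=W[(W[:,0]>.35)&(W[:,0]<.65)&(W[:,1]>0)&(W[:,1]<.26)]
    for lo in(.02,.06,.1,.14,.18,.2,.22):
        B=W[(W[:,2]>lo)&(W[:,2]<lo+.02)]
        if len(B)>20: print(lo,len(B),np.percentile(B[:,:2],[2,98],axis=0).round(3).tolist())
E
```

```text
ctrl [0.507  0.2404 0.0771 0.3861 0.6221]
[-9.1 12.6 -4.2 -1.1  2.2 -1.1  0.3 -3.   1.7 -1.1 -2.1  4.  -2.   4.8
 -0.2  1.5 -0.4  0.   1.1]
grip [0.49621821 0.23604403 0.0933545 ]
dock [0.4618 0.4392 0.1195]
[ 0.2 -0.4 -0.8 -0.3 -0.8  0.  -0.4 -0.4 -1.3  0.3 -0.6  0.3  0.9  3.3
 -1.7 -0.5]
0.02 401 [[0.361, 0.002], [0.563, 0.246]]
0.06 512 [[0.417, 0.079], [0.556, 0.258]]
0.1 376 [[0.442, 0.125], [0.522, 0.258]]
0.14 834 [[0.439, 0.015], [0.595, 0.255]]
0.18 1015 [[0.439, 0.01], [0.611, 0.184]]
0.2 271 [[0.441, 0.007], [0.623, 0.182]]
0.22 73 [[0.515, 0.001], [0.635, 0.013]]
0.02 1387 [[0.429, 0.002], [0.606, 0.199]]
0.06 559 [[0.415, 0.032], [0.554, 0.239]]
0.1 329 [[0.44, 0.027], [0.492, 0.258]]
0.14 1103 [[0.438, 0.013], [0.569, 0.256]]
0.18 1166 [[0.438, 0.008], [0.609, 0.184]]
0.2 402 [[0.438, 0.005], [0.614, 0.181]]
0.22 37 [[0.514, 0.001], [0.621, 0.012]]
```

```bash
cp pics/w0.png pics/x.png
python3 - <<'E'
from h import *
z=load('w0'); c=-z['R'].T@z['t']; print('wrist cam pos',c.round(3),'axis',z['R'][2].round(3),'right',z['R'][0].round(3),z['fx'])
for f in('s0','d0'):
    W=cloud(load(f)).reshape(-1,3)
    G=W[(abs(W[:,0]-.575)<.15)&(abs(W[:,1])<.1)]
    for lo in np.arange(.21,.45,.015):
        B=G[(G[:,2]>lo)&(G[:,2]<lo+.015)]
        if len(B)>5: print(f,lo.round(3),len(B),np.percentile(B[:,:2],[1,99],axis=0).round(3).tolist())
# bowl rim fit + underside
W=np.r_[cloud(zs:=load('s0')).reshape(-1,3),cloud(load('d0')).reshape(-1,3)]
W=W[np.hypot(W[:,0]-.52,W[:,1]-.10)<.13]
for lo in np.arange(.05,.23,.01):
    B=W[(W[:,2]>lo)&(W[:,2]<lo+.01)]
    r=np.hypot(B[:,0]-.52,B[:,1]-.10); 
    if len(B): print('bowl',lo.round(3),len(B),np.percentile(r,[50,90,97]).round(3), 'ymax',np.percentile(B[:,1],98).round(3))
E
```

```text
wrist cam pos [0.575 0.084 0.383] axis [-0.002 -0.291 -0.957] right [ 1.     0.    -0.002] 294.74689109629634
s0 0.21 72 [[0.516, -0.006], [0.632, 0.098]]
s0 0.225 69 [[0.515, -0.007], [0.636, 0.013]]
s0 0.24 73 [[0.512, -0.008], [0.633, 0.015]]
s0 0.255 81 [[0.512, -0.009], [0.639, 0.016]]
s0 0.27 91 [[0.511, -0.009], [0.637, 0.016]]
s0 0.285 47 [[0.51, -0.011], [0.64, 0.015]]
s0 0.3 145 [[0.487, -0.026], [0.663, 0.036]]
s0 0.315 361 [[0.483, -0.027], [0.661, 0.035]]
s0 0.33 517 [[0.48, -0.029], [0.669, 0.035]]
s0 0.345 347 [[0.481, -0.025], [0.667, 0.032]]
s0 0.36 160 [[0.533, -0.019], [0.591, 0.028]]
s0 0.375 104 [[0.533, -0.025], [0.59, 0.035]]
s0 0.39 232 [[0.534, -0.027], [0.606, 0.04]]
s0 0.405 106 [[0.54, -0.009], [0.594, 0.036]]
s0 0.42 169 [[0.536, -0.012], [0.606, 0.042]]
s0 0.435 189 [[0.538, -0.015], [0.604, 0.042]]
s0 0.45 178 [[0.539, -0.014], [0.611, 0.039]]
d0 0.21 84 [[0.515, -0.008], [0.631, 0.061]]
d0 0.225 104 [[0.514, -0.009], [0.631, 0.011]]
d0 0.24 108 [[0.512, -0.009], [0.634, 0.011]]
d0 0.255 111 [[0.511, -0.009], [0.634, 0.009]]
d0 0.27 73 [[0.512, -0.01], 
[... 666 characters left out ...]
.067 0.12  0.127] ymax 0.202
bowl 0.08 300 [0.065 0.119 0.127] ymax 0.206
bowl 0.09 211 [0.064 0.125 0.128] ymax 0.213
bowl 0.1 166 [0.074 0.124 0.129] ymax 0.22
bowl 0.11 44 [0.115 0.126 0.128] ymax 0.226
bowl 0.12 184 [0.074 0.122 0.128] ymax 0.227
bowl 0.13 2084 [0.057 0.087 0.091] ymax 0.182
bowl 0.14 892 [0.079 0.088 0.09 ] ymax 0.184
bowl 0.15 642 [0.083 0.088 0.09 ] ymax 0.184
bowl 0.16 743 [0.084 0.089 0.092] ymax 0.183
bowl 0.17 1039 [0.082 0.088 0.09 ] ymax 0.184
bowl 0.18 987 [0.084 0.089 0.093] ymax 0.184
bowl 0.19 1177 [0.085 0.104 0.123] ymax 0.183
bowl 0.2 569 [0.085 0.11  0.123] ymax 0.182
bowl 0.21 91 [0.09  0.097 0.107] ymax 0.141
bowl 0.22 53 [0.104 0.108 0.109] ymax 0.012
```

Request:
carry_out(series=[[0,0,0,0,0,-60,1],[0,0,0,0,0,-60,1],[0,0,0,48,-25,0,1],[0,0,0,48,-25,0,1],[0,0,0,48,-25,0,1],[0,0,0,48,-25,0,1],[0,0,0,48,-25,0,1],[0,0,0.17,0,0,0,1],[0,0,0.17,0,0,0,1],[0,0,0.17,0,0,0,1]])

```text
t: 1.4
tool_pos: [0.4496, 0.2402, 0.3532]
tool_rot: [-3.141, 0.001, 1.056]
force: [0.6, -0.8, -0.2]
grip_width: 1.0
grasp_force: 0.0
```

Request:
carry_out(series=[[0,0,0.17,0,0,0,1],[0,0,0.17,0,0,0,1],[0,0,0.17,0,0,0,1],[0,0,0.17,0,0,0,1],[0,0,0,0,0,0,1],[0,0,0,0,0,0,1]])

```text
t: 2.15
tool_pos: [0.4499, 0.24, 0.3534]
tool_rot: [-3.142, 0.0, 0.384]
force: [-0.4, 0.1, -0.4]
grip_width: 0.997
grasp_force: 0.0
```

Run:
```python
from h import *
s=get_state(); print(s['t'],s['tool_pos'].round(4),s['tool_rot'].round(3),s['joint_positions'].round(3))
snap('wrist','w1');snap('scene','s1');snap('side','d1')
p=load('w1')['p']; cv2.imwrite('pics/w1c.png',cv2.resize(p,(800,600),interpolation=2))
# height map free
W=np.concatenate([cloud(load(f)).reshape(-1,3) for f in('s0','d0','s1','d1','w1')]); W=W[~np.isnan(W[:,0])]
n=np.full((30,50),-1.)
for x,y,zz in W[(W[:,0]>.2)&(W[:,0]<.8)&(W[:,1]>-.25)&(W[:,1]<.75)&(W[:,2]<.3)]:
    i,j=int((x-.2)/.02),int((y+.25)/.02); n[i,j]=max(n[i,j],zz)
print('rows x=.2.. step .02; cols y=-.25.. step .02')
for i in range(29,-1,-1): print('%.2f '%(.2+.02*i)+''.join(' ' if v==-1 else '.' if v<.012 else chr(48+min(9,int(v*50))) for v in n[i]))
```

```text
2.15 [0.4499 0.24   0.3534] [-3.142  0.     0.384] [ 0.253 -0.065  1.594  0.     1.612  1.44 ]
rows x=.2.. step .02; cols y=-.25.. step .02
0.78 ...355...................22222.............2222222
0.76 ...333....................222..............2222222
0.74 ....  ...............222....00.............2222222
0.72 ...   ..............2222....00.............2222222
0.70 ..    .............12221....000...............1222
0.68 78888888887........2221......000..................
0.66 88888888888.......2222.......0000.........01......
0.64 88888888888 9 .....22........00010........1111....
0.62 .8899999999999...............01.00........1111....
0.60 .899999999999999999911........0100.......11111....
0.58 .889989988899999989991..000....0..........1111....
0.56 18899899888  999777899.777760...01111.............
0.54 .8888888888 9999776789.78887....111110............
0.52 .8888888888 9997777689.77787....110011............
0.50 .88888888889999677778956877.....000000..........0.
0.48 .88888888881199677779956866.....000000..........10
0.46 .88888887611199987899955660....000000....00......0
0.44 .......3331111999999945665......00000.....01111...
0.42 .......2321111169997135544.....000000......11111..
0.40 ......1222.............33......110000.........11..
0.38 ......222......................110011.............
0.36 .....2222..............011.....011110.............
0.34 .....222...............1111.....00100.......0....0
0.32 .....22................1111.....110.........00.0.0
0.30 .......................111......1111..............
0.28 .................................1111.............
0.26 ..................................................
0.24 ..................................................
0.22 ..................................................
0.20 ..................................................
```

View pics/w1c.png

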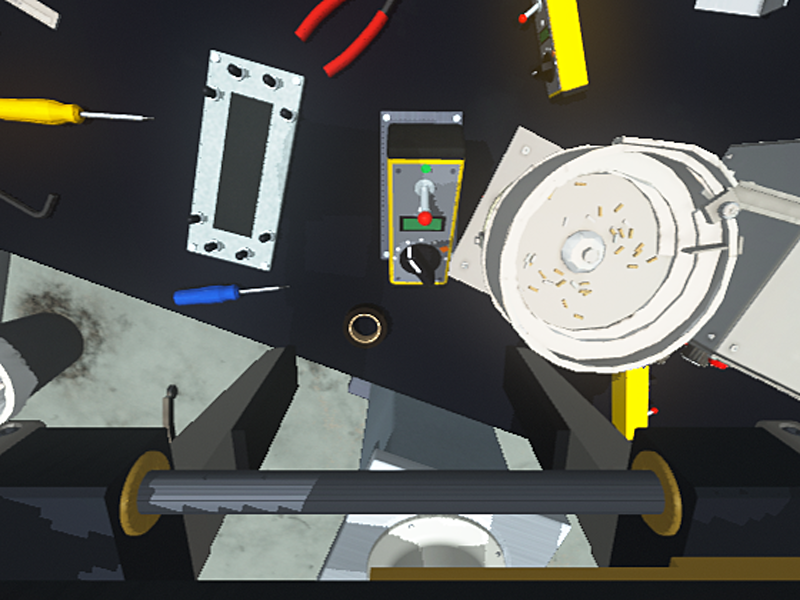

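The wrist view (800x600 enlarged) shows the front face corners at (388,160), (464,160), (390,283) and (446,283), and the end's back edge at y≈124. The ball is at (425,218), the knob at (420,260) with its pointer up-left, and the dock at left, (210,50) to (265,270).

```bash
cat > fit.py <<'E'
from h import *
def T(q,X): return Ro.from_euler('ZY',[q[3],-q[4]]).apply(np.array(X)/1000.)+q[:3]
E
python3 - <<'E'
from fit import *
zw,zd=load('w1'),load('d0'); cw=lambda a,b:(a*.7,b*.7); cd=lambda a,b:(150+a/4.286,120+b/4.286)
pk=[(zw,(85,31,40),cw(388,160)),(zw,(85,-31,40),cw(464,160)),(zw,(-85,31,40),cw(390,284)),(zw,(-85,-31,40),cw(446,284)),(zw,(85,31,0),cw(388,124)),(zw,(85,-31,0),cw(464,124)),(zw,(50-10.1,0,44+23.9),cw(425,218)),
(zd,(85,31,40),cd(508,200)),(zd,(85,-31,40),cd(585,250)),(zd,(-85,31,40),cd(348,428)),(zd,(-85,-31,40),cd(425,488)),(zd,(39.9,0,67.9),cd(481,268))]
f=lambda q:np.concatenate([(proj(z,T(q,X))[0]-p) for z,X,p in pk]+[[(q[4]-.611)*200]])
r=least_squares(f,[.49,.24,.1,.4,.611],loss='soft_l1'); q=r.x; print('ctrl',q.round(4)); print(f(q).round(1))
# depth check on front face
W=cloud(zw)
for X in [(60,20,40),(70,-20,40),(0,25,40),(-60,25,40),(-75,-25,40)]:
    u,v=proj(zw,T(q,X))[0].round().astype(int); L=Ro.from_euler('ZY',[q[3],-q[4]]).inv().apply(W[v,u]-q[:3])*1000; print(X,L.round(1))
B=W.reshape(-1,3); B=B[(B[:,2]>.185)&(B[:,2]<.23)&(np.hypot(B[:,0]-.52,B[:,1]-.1)<.125)]
C=Ro.from_euler('z',q[3]).inv().apply(B-[q[0],q[1],0]); k=C[:,1]>-.1
print('bowl top pts in (h,y) rel ctrl origin: within t<.1: h',np.percentile(C[k,0],[0,2,50,98,100]).round(3),'z',np.percentile(C[k,2],[2,50,98,100]).round(3),'ymax',C[:,1].max().round(3))
# dock
E
```

```text
ctrl [0.5061 0.2413 0.0722 0.3759 0.6201]
[-0.5 -6.7  1.6 -6.2  0.   2.4  0.1  2.7  0.3 -0.7 -1.4 -0.2 -0.1  0.5
  0.1 -1.6  1.2  0.3 -2.6  4.8 -2.8  5.7 -0.6  2.7  1.8]
(60, 20, 40) [63.7 19.7 44.7]
(70, -20, 40) [ 73.6 -19.   44.8]
(0, 25, 40) [ 4.8 24.5 44.3]
(-60, 25, 40) [-53.6  24.6  46. ]
(-75, -25, 40) [-68.  -24.1  45.1]
bowl top pts in (h,y) rel ctrl origin: within t<.1: h [-0.111 -0.106 -0.017  0.037  0.04 ] z [0.186 0.198 0.2   0.201] ymax -0.054
```

Run:
```python
from fit import *
W=np.concatenate([cloud(load(f)).reshape(-1,3) for f in('w1','d1','s1')]); W=W[~np.isnan(W[:,0])]
q=np.array([.5061,.2413,.0722,.3759,.6201])
for it in range(3):
    L=Ro.from_euler('ZY',[q[3],-q[4]]).inv().apply(W-q[:3])*1000
    m=(abs(L[:,0])<80)&(abs(L[:,1])<28)&(abs(L[:,2]-42)<8)&~(np.hypot(L[:,0]+35,L[:,1])<26)
    A=np.c_[L[m,:2],np.ones(m.sum())]; c,*_=np.linalg.lstsq(A,L[m,2],rcond=None); res=L[m,2]-A@c
    c,*_=np.linalg.lstsq(A[abs(res)<2],L[m,2][abs(res)<2],rcond=None); print(c.round(4),m.sum())
    q[4]+=c[0]; q[:3]+=Ro.from_euler('ZY',[q[3],-q[4]]).apply([0,0,(c[2]-40)/1000])
print(q.round(4))
for f in('w1','d1','s1'):
    W=cloud(load(f)).reshape(-1,3);W=W[~np.isnan(W[:,0])]; L=Ro.from_euler('ZY',[q[3],-q[4]]).inv().apply(W-q[:3])*1000
    m=(abs(L[:,2]-40)<4)&(abs(L[:,0])<110)&(abs(L[:,1])<45); print(f,'face',np.percentile(L[m],[.5,5,95,99.5],axis=0).round(1).tolist())
    m=(L[:,2]>5)&(L[:,2]<34)&(abs(L[:,0])<110)&(abs(L[:,1])<45); print(f,'sides',m.sum(),np.percentile(L[m],[1,10,50,90,99],axis=0).round(1).tolist())
    m=(L[:,2]>48)&(L[:,2]<85)&(abs(L[:,0])<110)&(abs(L[:,1])<30);print('tall',np.percentile(L[m],[2,50,98],axis=0).round(1).tolist())
z=load('w1'); p=z['p'][155:205,265:320]; cv2.imwrite('pics/k.png',cv2.resize(p,None,fx=11,fy=11,interpolation=2))
u=lambda X:(proj(z,T(q,X))[0]-[265,155])*11
print('knob ctr top',u((-35,0,61)),'+y',u((-35,22,61)),'+x',u((-13,0,61)))
```

```text
[-7.00000e-03  1.80000e-03  4.51343e+01] 4333
[-4.00000e-04  2.60000e-03  4.00587e+01] 4405
[-0.00000e+00  2.60000e-03  4.00001e+01] 4403
[0.5033 0.2402 0.0764 0.3759 0.6126]
w1 face [[-79.0, -29.9, 36.2], [-65.2, -27.1, 37.5], [86.2, 28.1, 41.7], [88.9, 30.6, 43.8]]
w1 sides 754 [[86.0, -29.6, 5.4], [88.5, -24.0, 8.5], [89.1, 0.9, 20.3], [89.7, 25.6, 31.5], [90.2, 30.8, 33.8]]
tall [[-46.0, -12.6, 48.5], [-14.0, 0.9, 59.5], [54.3, 13.6, 72.6]]
d1 face [[-78.9, -28.8, 36.6], [-73.9, -25.1, 38.0], [84.7, 29.6, 43.5], [89.4, 32.9, 44.0]]
d1 sides 108 [[-85.8, -30.2, 5.3], [-82.1, -29.1, 10.0], [-60.7, -27.8, 21.5], [89.6, -11.7, 31.0], [90.2, 23.3, 33.6]]
tall [[-49.3, -12.0, 48.4], [-24.4, -0.1, 60.3], [54.4, 14.2, 74.1]]
s1 face [[-77.6, -29.8, 36.1], [-71.7, -23.7, 36.9], [84.2, 31.5, 43.2], [89.5, 34.3, 43.9]]
s1 sides 576 [[-78.6, -17.5, 5.3], [-59.1, 26.7, 7.9], [14.9, 30.7, 19.7], [86.9, 33.3, 30.9], [90.7, 36.1, 33.8]]
tall [[-48.4, -7.9, 48.4], [-21.1, 4.5, 59.2], [54.6, 15.9, 73.6]]
knob ctr top [325.00535944 419.94773269] +y [150.56300369 418.58342971] +x [333.18989246 299.94853743]
```

View pics/k.png

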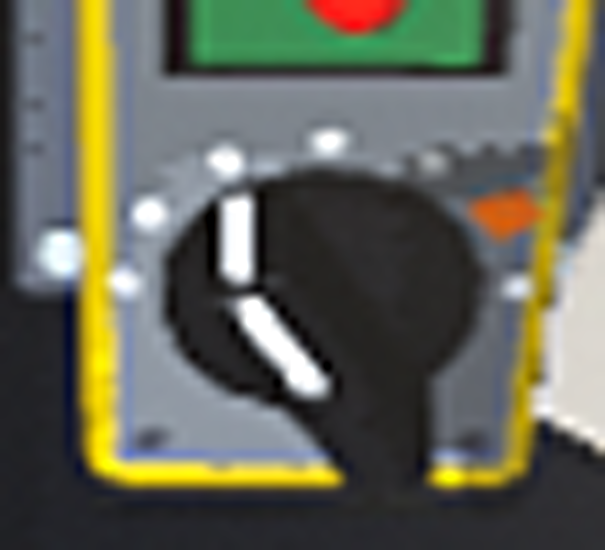

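The third dot is under the pointer, so the selector is at 1.047 and needs +1.571. The bowl blocks the gripper body for a centre grasp. I'll take the upper end with the tool leaned away from the bowl and regrasp at the centre in open space.

Request:
carry_out(series=[[0,0,0.008,46,7,0,1],[0,0,0,46,7,0,1],[0,0,0,46,7,0,1],[0,-0.175,0,0,0,0,1],[0,-0.175,0,0,0,0,1],[0,-0.174,0,0,0,0,1],[0,0,0,21.5,0,37,1],[0,0,0,21.5,0,37,1],[0,0,0,21.5,0,37,1],[0,0,0,0,0,0,1]])

```text
t: 3.55
tool_pos: [0.5845, 0.2706, 0.221]
tool_rot: [-3.14, 0.533, 0.374]
force: [0.1, 0.8, 0.6]
grip_width: 0.998
grasp_force: 0.0
```

```bash
cat >> fit.py <<'E'
def rel(target,s=None):
    s=s or get_state(); R=Ro.from_euler('xyz',s['tool_rot']); return (R.inv().apply(np.array(target)-s['tool_pos'])*1000).round(1)
E
python3 - <<'E'
from fit import *
s=get_state(); print(s['joint_positions'].round(3),s['tool_pos'],s['tool_rot'])
q=[.5067,.2416,.079,.3759,.611]; g=T(q,(62,0,28)); print(g,rel(g)); R=Ro.from_euler('xyz',s['tool_rot']); print((Ro.from_euler('ZY',[q[3],-q[4]]).inv()*R).as_matrix().round(3))
E
```

```text
[ 0.271  0.793  0.853 -0.057  2.025  1.457] [0.58446555 0.27064246 0.22100162] [-3.14002783  0.53281401  0.37420328]
[0.53899521 0.25434583 0.13750268] [ 0.8 -1.3 96.5]
[[ 0.414 -0.003 -0.91 ]
 [-0.001 -1.     0.002]
 [-0.91   0.    -0.414]]
```

Request:
carry_out(series=[[0,0,0,0,0,30,1],[0,0,0,0,-1,30,1],[0,0,0,0,0,18,1],[0,0,0,0,0,18,1],[0,0,0,0,0,0,1]])

```text
t: 4.18
tool_pos: [0.5414, 0.2547, 0.1434]
tool_rot: [-3.141, 0.524, 0.373]
force: [0.3, 0.0, 0.3]
grip_width: 0.999
grasp_force: 0.0
```

Request:
carry_out(newtons=55, series=[[0,0,0,0,0,0,0.3],[0,0,0,0,0,0,0.3],[0,0,0,0,0,0,0.3],[0,0,0,0,0,0,0.3],[0,0,0,0,0,0,0.3],[0,0,0,0,0,0,0.3]])

```text
t: 4.92
tool_pos: [0.5417, 0.2548, 0.1426]
tool_rot: [-3.141, 0.523, 0.373]
force: [2.2, 2.2, 3.6]
grip_width: 0.671
grasp_force: 55.0
```

Gripped at 61.7 mm, which matches the width. Next is lifting it clear.

Request:
carry_out(series=[[0,0,0,-5,0,-9,0.3],[0,0,0,-8,0,-14,0.3],[0,0,0,-12,0,-21,0.3],[0,0,0,-15,0,-26,0.3],[0,0,0,-15,0,-26,0.3],[0,0,0,-15,0,-26,0.3],[0,0,0,-10,0,-17,0.3],[0,0,0,0,0,0,0.3]])

```text
t: 5.92
tool_pos: [0.5421, 0.2548, 0.3041]
tool_rot: [3.141, 0.52, 0.373]
force: [0.0, 0.8, -6.0]
grip_width: 0.671
grasp_force: 55.0
```

```bash
cat >> fit.py <<'E'
def local(q,fs,zlo=48,zhi=85):
    out=[]
    for f in fs:
        W=cloud(load(f)).reshape(-1,3);W=W[~np.isnan(W[:,0])]; L=q[1].inv().apply(W-q[0])*1000
        out.append(L[(abs(L[:,0])<110)&(abs(L[:,1])<45)&(L[:,2]>-25)&(L[:,2]<85)])
    return out
def tool(s): return s['tool_pos'],Ro.from_euler('xyz',s['tool_rot'])
E
python3 - <<'E'
from fit import *
q=[.5067,.2416,.079,.3759,.611]; Rc=Ro.from_euler('ZY',[q[3],-q[4]])
# grasp-time tool
Rg=Ro.from_euler('xyz',[-3.141,.523,.373]); pg=np.array([.5417,.2548,.1426])
print('TCP in ctrl',Rc.inv().apply(pg-q[:3])*1000)
s=get_state(); p,R=tool(s); print(p,s['tool_rot'],s['force'],s['grip_width'])
snap('side','d2');snap('scene','s2');snap('wrist','w2')
Rn=R*Rg.inv()*Rc; on=p+ (R*Rg.inv()).apply(np.array(q[:3])-pg)
for f,L in zip(('d2','s2','w2'),local((on,Rn),['d2','s2','w2'])):
    m=(abs(L[:,2]-40)<14)&(abs(L[:,1])<27)&(abs(L[:,0])<75)&~(np.hypot(L[:,0]+35,L[:,1])<26)
    A=np.c_[L[m,:2],np.ones(m.sum())]
    if m.sum()<30: print(f,m.sum());continue
    r=least_squares(lambda c:A@c-L[m,2],[0,0,40],loss='soft_l1'); print(f,m.sum(),r.x.round(4)); 
    k=abs(L[:,2]-L[:,:2]@r.x[:2]-r.x[2])<4; print(np.percentile(L[k],[1,5,95,99],axis=0).round(1).tolist())
    k=(L[:,2]<30); print('end x',np.percentile(L[k][:,0],[2,50,90,99]).round(1),k.sum())
print('ctrl origin',on,Rn.as_euler('ZYX'))
E
```

```text
TCP in ctrl [67.12156924 -0.57049999 30.63608123]
[0.54214938 0.25484534 0.30410911] [3.14109877 0.52038069 0.37254117] [ 0.02850126  0.78376514 -5.98256522] 0.6709132995414379
d2 1188 [6.80000e-03 7.70000e-03 4.11367e+01]
[[-82.2, -42.6, 37.4], [-76.1, -29.2, 38.2], [79.9, 31.4, 44.1], [95.6, 38.9, 44.9]]
end x [-80.4 -11.8  44.1  77.4] 459
s2 646 [ 3.60000e-03 -5.60000e-03  3.96732e+01]
[[-82.8, -37.2, 35.8], [-76.2, -29.8, 36.7], [80.8, 32.4, 42.7], [101.2, 41.0, 43.5]]
end x [-81.   -5.9  62.2  84.1] 613
w2 213 [ -1.6174  -0.1803 124.4356]
[[38.3, -43.3, -3.2], [40.4, -38.3, -3.1], [81.5, 36.8, 60.7], [81.9, 42.1, 63.4]]
end x [63.1 82.2 83.5 93. ] 9115
ctrl origin [0.50732757 0.24164733 0.24041096] [ 0.37665071 -0.61361599 -0.00116234]
```

Request:
carry_out(series=[[0,0,0,9,-30,9,0.3],[0,0,0,9,-55,9,0.3],[0,0,0,9,-55,9,0.3],[0,0,0,9,-55,9,0.3],[0.043,0,0.073,0,0,0,0.3],[0.042,0,0.073,0,0,0,0.3],[0.042,0,0.073,0,0,0,0.3],[0,0,0,0,0,0,0.3],[0,0,0,0,0,0,0.3]])

```text
t: 7.2
tool_pos: [0.4825, 0.4409, 0.2524]
tool_rot: [3.141, 0.526, 0.121]
force: [0.3, 0.1, -5.4]
grip_width: 0.668
grasp_force: 55.0
```

```bash
cat >> fit.py <<'E'
Rc0=Ro.from_euler('ZY',[.3759,-.611]);Rg0=Ro.from_euler('xyz',[-3.141,.523,.373]);RT=Rg0.inv()*Rc0  # ctrl in tool
tT=Rg0.inv().apply(np.array([.5067,.2416,.079])-[.5417,.2548,.1426])
E
python3 - <<'E'
from fit import *
s=get_state(); p,R=tool(s); print(s['t'],s['joint_positions'].round(3),p.round(4),s['tool_rot'].round(3))
snap('side','d3');snap('scene','s3');snap('wrist','w3')
Rn=R*RT; on=p+R.apply(tT); print('ctrl',on,Rn.as_euler('ZYX'))
print('to target',rel([.4833,.4418,.1505]), 'low edge',on+Rn.apply([-.085,0,0]))
a=on+Rn.apply([-.085,0,0])
# dock refine with scene and wrist depth: post tops
W=np.concatenate([cloud(load(f)).reshape(-1,3) for f in('s0','s1','d1','w1','s2')]); Dk=Ro.from_euler('z',.1195).inv().apply(W-[.4618,.4392,0])*1000
m=(Dk[:,2]>3)&(Dk[:,2]<14)&(abs(Dk[:,0])<125)&(abs(Dk[:,1])<65); print('plate',np.percentile(Dk[m],[.5,2,50,98,99.5],axis=0).round(1).tolist())
for x,y in [(68,41),(68,-41),(-68,41),(-68,-41),(95,18),(95,-18),(-95,18),(-95,-18)]:
    m=(Dk[:,2]>20)&(Dk[:,2]<34)&(abs(Dk[:,0]-x)<14)&(abs(Dk[:,1]-y)<12)
    print((x,y),m.sum(),np.median(Dk[m],axis=0).round(1))
E
```

```text
7.2 [0.474 0.729 0.888 0.193 2.017 1.963] [0.4825 0.4409 0.2524] [3.141 0.526 0.121]
ctrl [0.44513004 0.43673684 0.18887659] [ 0.12494897 -0.60847252 -0.00123822]
to target [52.  -0.4 88.3] low edge [0.37592939 0.42804501 0.14028933]
plate [[-115.8, -58.2, 3.2], [-106.5, -50.0, 3.8], [2.3, 0.4, 8.1], [107.8, 49.3, 12.7], [112.3, 58.2, 13.6]]
(68, 41) 123 [68.2 40.3 27.1]
(68, -41) 108 [ 68.3 -40.9  27.5]
(-68, 41) 116 [-67.4  40.1  26.9]
(-68, -41) 107 [-66.3 -41.2  27. ]
(95, 18) 127 [94.9 17.7 27.2]
(95, -18) 115 [ 95.1 -18.4  27.6]
(-95, 18) 114 [-93.8  17.4  27.4]
(-95, -18) 109 [-93.9 -18.5  27.1]
```

Held rigidly with no droop. At 35° pitch the -x end face would hit the dock's end posts, so I'll level it to about 8° in the air first.

Request:
carry_out(series=[[0,-0.1,0,0,0,0,0.3],[0,-0.14,0,0,0,0,0.3],[0,-0.14,0,0,0,0,0.3],[0,-0.1,0,0,0,0,0.3],[0,0,0,0,0,0,0.3],[0,0,0,0,0,0,0.3]])

```text
t: 8.1
tool_pos: [0.4828, 0.4415, 0.254]
tool_rot: [-3.14, 1.001, 0.122]
force: [-0.5, -0.2, -6.1]
grip_width: 0.671
grasp_force: 55.0
```

```bash
cat >> fit.py <<'E'
dock=np.array([.4624,.4388,.008]);RD=Ro.from_euler('z',.1195)
def report():
    s=get_state(); p,R=tool(s); print(s['t'],s['joint_positions'].round(3),p.round(4),s['tool_rot'].round(3),s['force'].round(1))
    Rn=R*RT; on=p+R.apply(tT); print('ctrl in dock mm',(RD.inv().apply(on-dock)*1000).round(1),'zyx',(RD.inv()*Rn).as_euler('ZYX').round(3),'low edge',(RD.inv().apply(on+Rn.apply([-.085,0,0])-dock)*1000).round(1)); return s,p,R,on,Rn
E
python3 - <<'E'
from fit import *
s,p,R,on,Rn=report()
snap('side','d4');snap('scene','s4')
for f,L in zip(('d4','s4'),local((on,Rn),['d4','s4'])):
    m=(abs(L[:,2]-40)<12)&(abs(L[:,1])<27)&(abs(L[:,0])<75)&~(np.hypot(L[:,0]+35,L[:,1])<26)
    A=np.c_[L[m,:2],np.ones(m.sum())]; r=least_squares(lambda c:A@c-L[m,2],[0,0,40],loss='soft_l1'); print(f,m.sum(),r.x.round(4))
    k=(abs(L[:,2]-L[:,:2]@r.x[:2]-r.x[2])<3)&(L[:,0]<40); print(np.percentile(L[k],[1,3,97,99],axis=0).round(1).tolist())
    k=(L[:,2]<35)&(L[:,2]>0)&(L[:,0]<40);print('side',np.percentile(L[k],[1,10,90,99],axis=0).round(1).tolist(),k.sum())
t=on*0+dock+RD.apply([-.001,0,.052]) # want origin above with clearance
d=RD.apply([-.0005,0,.045])+dock-on
print('shift tool mm for origin to (0,0,45):',(R.inv().apply(d)*1000).round(1),'down 10mm:',(R.inv().apply([0,0,-.01])*1000).round(2),'yaw axis',R.inv().apply([0,0,1]).round(3))
E
```

```text
8.1 [0.433 1.12  0.453 0.447 2.498 2.109] [0.4828 0.4415 0.254 ] [-3.14   1.001  0.122] [-0.5 -0.2 -6.1]
ctrl in dock mm [-41.9   0.7 206.8] zyx [ 0.003 -0.133  0.002] low edge [-126.1    0.4  195.4]
d4 764 [1.14000e-02 2.38000e-02 4.12656e+01]
[[-83.4, -30.7, 37.5], [-79.7, -29.4, 37.9], [37.1, 26.7, 43.5], [38.7, 29.4, 44.2]]
side [[-85.7, -31.8, 1.7], [-76.2, -30.3, 6.1], [26.6, -26.2, 31.6], [38.4, -8.3, 34.7]] 607
s4 997 [ 1.24000e-02 -3.00000e-04  4.14015e+01]
[[-84.5, -28.4, 37.9], [-82.3, -26.2, 38.1], [37.1, 30.7, 43.8], [39.2, 31.9, 44.2]]
side [[-85.7, -21.3, 1.1], [-85.0, 17.5, 6.2], [24.5, 32.5, 31.5], [38.7, 33.7, 34.4]] 629
shift tool mm for origin to (0,0,45): [158.5   0.9  52.5] down 10mm: [8.42 0.01 5.4 ] yaw axis [-0.842 -0.001 -0.54 ]
```

Request:
carry_out(series=[[0,0,0,25,0,8,0.3],[0,0,0,40,0,13,0.3],[0,0,0,40,0,13,0.3],[0,0,0,35,0.5,11.5,0.3],[0,0,0,18,0,7,0.3],[0,0,0,0,0,0,0.3],[0,0,0,0,0,0,0.3]])

```text
t: 9.07
tool_pos: [0.5196, 0.4435, 0.0956]
tool_rot: [-3.136, 0.997, 0.124]
force: [-0.1, -0.0, -4.8]
grip_width: 0.67
grasp_force: 55.0
```

Run:
```python
from fit import *
s,p,R,on,Rn=report()
d=RD.apply([0,0,.0145])+dock-on
print((R.inv().apply(d)*1000).round(1),(R.inv().apply(RD.apply([.01,0,0]))*1000).round(2),(R.inv().apply(RD.apply([0,.01,0]))*1000).round(2))
```

```text
9.075 [0.417 1.455 0.183 0.395 2.441 2.042] [0.5196 0.4435 0.0956] [-3.136  0.997  0.124] [-0.1 -0.  -4.8]
ctrl in dock mm [-5.  -1.6 48.1] zyx [ 0.002 -0.137  0.004] low edge [-89.2  -1.7  36.5]
[30.9 -1.5 14. ] [ 5.43 -0.01 -8.4 ] [  0.02 -10.     0.02]
```

Joint 3 is at the end of its range with that lean. I'll back up, lean less (22° pitch), and let the controller pivot down in a light grip.

Request:
carry_out(series=[[0,0,0,-21,-1.5,-13.5,0.3],[0,0.125,0,0,0,0,0.3],[0,0.125,0,0,0,0,0.3],[0,0,0,0,0,0,0.3],[0,0,0,0,0,0,0.3]])

```text
t: 9.7
tool_pos: [0.5194, 0.4448, 0.1191]
tool_rot: [-3.138, 0.751, 0.12]
force: [-0.2, 0.2, -5.7]
grip_width: 0.67
grasp_force: 55.0
```

Run:
```python
from fit import *
s,p,R,on,Rn=report()
e=RD.inv().apply(on+Rn.apply([-.085,0,0])-dock)*1000
d=RD.apply(np.array([-78,0,4])-e)
print(R.inv().apply(d).round(1),'dx',R.inv().apply(RD.apply([10,0,0])).round(2),'dz',R.inv().apply([0,0,-10]).round(2),'TCP dock',RD.inv().apply(p-dock).round(4))
```

```text
9.7 [0.434 1.126 0.592 0.256 2.134 1.943] [0.5194 0.4448 0.1191] [-3.138  0.751  0.12 ] [-0.2  0.2 -5.7]
ctrl in dock mm [ 6.5 -0.2 57.6] zyx [ 0.    -0.383  0.003] low edge [-72.3  -0.3  25.8]
[10.7 -0.2 19.8] dx [ 7.31 -0.02 -6.82] dz [6.82 0.02 7.31] TCP dock [ 0.0573 -0.0009  0.1111]
```

Request:
carry_out(series=[[0,0,0,6,0,10,0.3],[0,0,0,4.7,-0.2,9.8,0.3],[0,0,0,1.4,0,1.5,0.3],[0,0,0,0.7,0,0.7,0.3],[0,0,0,0.7,0,0.7,0.3],[0,0,0,0,0,0,0.3]])

```text
t: 10.45
tool_pos: [0.5127, 0.4438, 0.0918]
tool_rot: [-3.14, 0.753, 0.12]
force: [-1.6, -1.5, 3.5]
grip_width: 0.67
grasp_force: 55.0
```

Run:
```python
from fit import *
report()
```

```text
10.45 [0.437 1.134 0.634 0.25  2.087 1.931] [0.5127 0.4438 0.0918] [-3.14   0.753  0.12 ] [-1.6 -1.5  3.5]
ctrl in dock mm [-0.3 -0.5 30.4] zyx [ 0.002 -0.381  0.002] low edge [-79.2  -0.6  -1.2]
```

Request:
carry_out(newtons=8, series=[[0,0,0,0,0,0,0.3],[0,0,0,5.5,0,1.7,0.3],[0,0,0,5.6,0,1.7,0.3],[0,0,0,5.7,0,2.9,0.3],[0,0,0,5.8,0,2.9,0.3],[0,0,0,4.3,0,2.8,0.3],[0,0,0,4.3,0,2.9,0.3],[0,0,0,0,0,0,0.3]])

```text
t: 11.45
tool_pos: [0.5252, 0.4453, 0.0581]
tool_rot: [-3.14, 0.753, 0.119]
force: [0.6, -0.1, -3.8]
grip_width: 0.675
grasp_force: 8.0
```

```bash
cat >> fit.py <<'E'
def meas(names,tag,zr=(25,80)):
    """fit controller face in dock frame"""
    for n in names:
        snap(n,tag+n); W=cloud(load(tag+n)).reshape(-1,3); W=W[~np.isnan(W[:,0])]
        L=RD.inv().apply(W-dock)*1000
        m=(abs(L[:,0])<75)&(abs(L[:,1])<27)&(L[:,2]>zr[0])&(L[:,2]<zr[1])&~(np.hypot(L[:,0]+35,L[:,1])<28)
        A=np.c_[L[m,:2],np.ones(m.sum())]; r=least_squares(lambda c:A@c-L[m,2],[0,0,45],loss='cauchy'); 
        k=(abs(L[:,2]-L[:,:2]@r.x[:2]-r.x[2])<3.5)&(abs(L[:,1])<40)&(abs(L[:,0])<110); print(n,m.sum(),r.x.round(3),np.percentile(L[k],[1,3,97,99],axis=0).round(1).tolist())
E
python3 - <<'E'
from fit import *
report(); meas(['scene','side'],'p1')
E
```

```text
11.45 [0.433 1.218 0.557 0.246 2.081 1.925] [0.5252 0.4453 0.0581] [-3.14   0.753  0.119] [ 0.6 -0.1 -3.8]
ctrl in dock mm [12.2 -0.5 -3.4] zyx [ 0.001 -0.381  0.001] low edge [-66.7  -0.6 -35. ]
scene 821 [1.2100e-01 3.0000e-03 5.1734e+01] [[-85.9, -33.8, 38.9], [-83.1, -29.7, 39.8], [75.9, 30.6, 61.6], [78.7, 33.3, 62.5]]
side 626 [1.2300e-01 9.0000e-03 5.2638e+01] [[-87.0, -31.9, 39.5], [-84.2, -30.1, 41.1], [76.1, 31.8, 62.2], [79.5, 34.2, 63.5]]
```

Request:
carry_out(series=[[0,0,0,2,0,3.6,0.3],[0,0,0,0,0,0,0.3],[0,0,0,0,0,0,1],[0,0,0,0,0,0,1],[0,0,0,0,0,0,1],[0,0,0,0,0,0,1],[0,0,0,-5,0,-20,1],[0,0,0,-10,0,-40,1],[0,0,0,-10,0,-40,1]])

```text
t: 12.68
tool_pos: [0.5672, 0.4467, 0.1452]
tool_rot: [-3.137, 0.749, 0.119]
force: [34.1, 14.5, 18.7]
grip_width: 0.998
grasp_force: 0.0
```

Run:
```python
from fit import *
report(); meas(['scene','side'],'p2')
```

```text
12.675 [0.414 1.336 0.183 0.282 2.329 1.986] [0.5672 0.4467 0.1452] [-3.137  0.749  0.119] [34.1 14.5 18.7]
ctrl in dock mm [54.3 -3.8 83.6] zyx [-0.002 -0.385  0.004] low edge [-24.5  -3.7  51.7]
scene 795 [ 4.0000e-03 -5.0000e-03  4.1497e+01] [[-84.4, -29.1, 38.0], [-81.5, -27.3, 38.3], [78.8, 30.3, 44.5], [82.1, 31.7, 44.8]]
side 612 [2.000e-03 2.000e-02 4.207e+01] [[-84.6, -30.9, 38.3], [-81.7, -29.3, 38.7], [78.0, 28.0, 45.0], [80.9, 30.5, 45.3]]
```

Request:
carry_out(series=[[0,0,0,-25,0,0,1],[0,0,0,-40,0,0,1],[0,0,0,-40,0,0,1],[0,0.17,0,0,0,0,1],[0,0.17,0,0,0,0,1],[0,0.17,0,0,0,0,1],[0,0.17,0,0,0,0,1],[0,0.07,0,0,0,0,1],[0,0,0,0,0,0,1]])

```text
t: 13.9
tool_pos: [0.4899, 0.4382, 0.2168]
tool_rot: [-3.138, -0.003, 0.118]
force: [-1.4, -0.6, -0.2]
grip_width: 1.002
grasp_force: 0.0
```

Run:
```python
from fit import *
report(); meas(['scene','side'],'p3')
```

```text
13.9 [0.545 0.376 1.368 0.002 1.393 1.998] [0.4899 0.4382 0.2168] [-3.138e+00 -3.000e-03  1.180e-01] [-1.4 -0.6 -0.2]
ctrl in dock mm [ 26.8  -3.1 135. ] zyx [-0.003 -1.137  0.005] low edge [-9.  -3.  57.9]
scene 803 [ 5.0000e-03 -1.2000e-02  4.1583e+01] [[-84.3, -29.1, 38.0], [-81.8, -26.5, 38.4], [77.8, 30.2, 44.5], [81.5, 32.0, 44.9]]
side 598 [7.0000e-03 1.6000e-02 4.2209e+01] [[-84.7, -30.8, 38.4], [-81.8, -29.7, 38.9], [77.7, 27.8, 45.2], [80.9, 29.5, 45.6]]
```

Run:
```python
from fit import *
meas(['wrist'],'p4'); z=load('p4wrist')
u=lambda X:proj(z,dock+RD.apply(np.array(X)/1000))[0]
a=np.array([u((x,y,40)) for x in(-100,100) for y in(-55,55)]); lo=np.maximum(a.min(0).astype(int),0);hi=a.max(0).astype(int); print(lo,hi)
p=z['p'][lo[1]:hi[1],lo[0]:hi[0]]; k=min(800/p.shape[1],600/p.shape[0]); cv2.imwrite('pics/p4c.png',cv2.resize(p,None,fx=k,fy=k,interpolation=2))
f=lambda X:((u(X)-lo)*k).round()
for n,X in dict(knobtop=(-35,0,61),face_pp=(85,31,40),face_mm=(-85,-31,40),face_mp=(-85,31,40),ptr2=(-35+19,11,61),ball=(39.9,0,67.9)).items(): print(n,f(X))
# bar orientation: points 54..63 high near knob
W=cloud(z).reshape(-1,3);L=RD.inv().apply(W-dock)*1000; m=(L[:,2]>56)&(L[:,2]<66)&(np.hypot(L[:,0]+35,L[:,1])<30); Q=L[m]; c=Q.mean(0);w,v=np.linalg.eigh(np.cov(Q[:,:2].T)); print(m.sum(),c.round(1),np.median(Q[:,2]),np.degrees(np.arctan2(v[1,1],v[0,1])),'extent',np.ptp((Q[:,:2]-c[:2])@v,axis=0))
Lr=RD.inv().apply(W-dock)*1000; m=(Lr[:,2]>64)&(Lr[:,2]<80)&(np.hypot(Lr[:,0]-45,Lr[:,1])<30); print('ball',m.sum(),np.median(Lr[m],axis=0))
```

```text
wrist 4226 [ 0.0000e+00 -1.0000e-03  4.0376e+01] [[-82.2, -30.2, 37.4], [-78.6, -29.1, 37.9], [81.1, 28.2, 42.5], [83.2, 29.3, 43.6]]
[224 131] [329 297]
knobtop [194. 459.]
face_pp [87. 55.]
face_mm [286. 565.]
face_mp [104. 565.]
ptr2 [157. 402.]
ball [192. 227.]
406 [-33.4  -0.3  60.1] 60.23333776286526 -149.97804483650754 extent [12.24320876 43.88960819]
ball 108 [41.00661055 -0.48866401 71.69202781]
```

View pics/p4c.png

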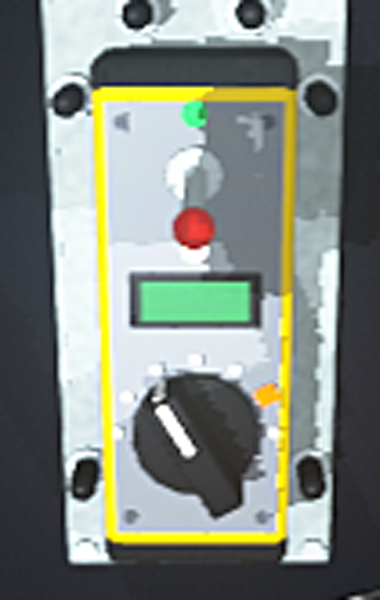

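Seated flat, with the selector at the third dot (bar axis at 30° in the dock frame). I'll turn the tool half round so the whole 90° fits within the last joint's range.

Request:
carry_out(series=[[0,0,-0.185,0,0,0,0.45],[0,0,-0.185,0,0,0,0.45],[0,0,-0.185,0,0,0,0.45],[0,0,-0.185,0,0,0,0.45],[0,0,-0.185,0,0,0,0.45],[0,0,-0.185,0,0,0,0.45],[0,0,-0.185,0,0,0,0.45],[0,0,-0.185,0,0,0,0.45],[0,0,-0.185,0,0,0,0.45],[0,0,-0.185,0,0,0,0.45]])

```text
t: 15.3
tool_pos: [0.4918, 0.4375, 0.2153]
tool_rot: [3.14, -0.003, 1.971]
force: [-0.7, 0.2, -0.1]
grip_width: 0.45
grasp_force: 0.0
```

Request:
carry_out(series=[[0,0,-0.185,0,0,0,0.45],[0,0,-0.185,0,0,0,0.45],[0,0,-0.185,0,0,0,0.45],[0,0,-0.185,0,0,0,0.45],[0,0,-0.185,0,0,0,0.45],[0,0,-0.185,0,0,0,0.45],[0,0,-0.185,0,0,0,0.45],[0,0,-0.185,0,0,0,0.45],[0,0,-0.185,0,0,0,0.45],[0,0,0,0,0,0,0.45]])

```text
t: 16.55
tool_pos: [0.4917, 0.4376, 0.2154]
tool_rot: [3.139, 0.002, -2.655]
force: [0.2, -0.4, -0.7]
grip_width: 0.446
grasp_force: 0.0
```

Run:
```python
from fit import *
s=get_state();p,R=tool(s);print(s['joint_positions'].round(3),p.round(4),s['tool_rot'].round(3),s['grip_width'])
k=dock+RD.apply([-.0338,-.0003,.067]); print('to knob',rel(k))
X=R.as_matrix()[:,0]; yaw=np.arctan2(X[1],X[0])-.1195; print('tool x yaw in dock deg',np.degrees(yaw)%360)
print('turn needed to face 45deg:',Ro.from_matrix((R.inv()).as_matrix()).apply([0,0,1]).round(3))
```

```text
[ 0.543  0.381  1.365  0.002  1.393 -1.515] [0.4917 0.4376 0.2154] [ 3.139e+00  2.000e-03 -2.655e+00] 0.4460088276940741
to knob [ 57.3  26.3 140.3]
tool x yaw in dock deg 201.04632053264348
turn needed to face 45deg: [-0.002  0.003 -1.   ]
```

Request:
carry_out(series=[[0,0,0,28.6,13.1,0,0.45],[0,0,0,28.7,13.2,20,0.45],[0,0,-0.156,0,0,0,0.45],[0,0,0,0,0,40,0.45],[0,0,0,0,0,40,0.45],[0,0,0,0,0,25,0.45],[0,0,0,0,0,0,0.45],[0,0,0,0,0,0,0.45]])

```text
t: 17.55
tool_pos: [0.4292, 0.435, 0.0921]
tool_rot: [3.14, 0.006, -2.498]
force: [-0.6, -0.3, 1.2]
grip_width: 0.454
grasp_force: 0.0
```

Run:
```python
from fit import *
s=get_state();p,R=tool(s);print(s['joint_positions'].round(3),p.round(4),s['tool_rot'].round(3),s['force'])
k=dock+RD.apply([-.0338,-.0003,.067]); print('to knob',rel(k))
X=R.as_matrix()[:,0]; print(np.degrees(np.arctan2(X[1],X[0])-.1195)%360)
```

```text
[ 0.594  0.387  1.614  0.002  1.135 -1.622] [0.4292 0.435  0.0921] [ 3.14   0.006 -2.498] [-0.61198516 -0.2679948   1.23814858]
to knob [ 0.7 -0.2 17.1]
210.04080770388828
```

Aligned. Descend and close on the bar.

Request:
carry_out(newtons=20, series=[[0,0,0,0.7,-0.2,10,0.45],[0,0,0,0,0,7,0.45],[0,0,0,0,0,0,0],[0,0,0,0,0,0,0],[0,0,0,0,0,0,0],[0,0,0,0,0,0,0],[0,0,0,0,0,0,0]])

```text
t: 18.42
tool_pos: [0.4279, 0.4341, 0.0741]
tool_rot: [3.14, 0.004, -2.496]
force: [-0.7, 0.2, 1.1]
grip_width: 0.124
grasp_force: 20.0
```

Request:
carry_out(series=[[0,0,0.157,0,0,0,0],[0,0,0.157,0,0,0,0],[0,0,0.157,0,0,0,0],[0,0,0.157,0,0,0,0],[0,0,0.157,0,0,0,0],[0,0,0.157,0,0,0,0],[0,0,0.157,0,0,0,0],[0,0,0.157,0,0,0,0],[0,0,0.157,0,0,0,0],[0,0,0.157,0,0,0,0]])

```text
t: 19.68
tool_pos: [0.4279, 0.4338, 0.0741]
tool_rot: [3.138, -0.001, 2.212]
force: [-0.5, -1.1, 2.2]
grip_width: 0.127
grasp_force: 20.0
```

Request:
carry_out(series=[[0,0,0,0,0,0,0],[0,0,0,0,0,0,0],[0,0,0,0,0,0,0.4],[0,0,0,0,0,0,0.4],[0,0,0,0,0,0,0.4],[0,0,0,0,0,-30,0.4],[0,0,0,0,0,-55,0.4],[0,0,0,0,0,-55,0.4],[0,0,0,0,0,0,0.4]])

```text
t: 20.8
tool_pos: [0.4302, 0.4353, 0.22]
tool_rot: [3.127, -0.001, 2.218]
force: [0.2, 0.4, -1.2]
grip_width: 0.399
grasp_force: 0.0
```

Run:
```python
from fit import *
s=get_state();p,R=tool(s);print(s['t'],s['joint_positions'].round(3),p.round(4),s['tool_rot'].round(3))
meas(['side','scene','wrist'],'p5')
for n in('p5wrist','p5scene','p5side'):
    W=cloud(load(n)).reshape(-1,3);L=RD.inv().apply(W-dock)*1000; m=(L[:,2]>54)&(L[:,2]<67)&(np.hypot(L[:,0]+34,L[:,1])<30); Q=L[m]
    if m.sum()>20:
        c=Q.mean(0);w,v=np.linalg.eigh(np.cov(Q[:,:2].T)); print(n,m.sum(),c.round(1),np.degrees(np.arctan2(v[1,1],v[0,1]))%180,'want 120', np.ptp((Q[:,:2]-c[:2])@v,axis=0))
    m=(L[:,2]>64)&(L[:,2]<85)&(np.hypot(L[:,0]-48,L[:,1])<25); 
    if m.sum(): print('ball',m.sum(),np.median(L[m],axis=0).round(1))
```

```text
20.8 [ 0.593  0.251  1.517  0.002  1.359 -0.054] [0.4302 0.4353 0.22  ] [ 3.127e+00 -1.000e-03  2.218e+00]
side 600 [6.0000e-03 1.1000e-02 4.2378e+01] [[-84.3, -32.9, 38.7], [-81.3, -31.5, 39.1], [78.8, 27.1, 45.2], [81.6, 30.1, 45.6]]
scene 830 [1.0000e-03 3.0000e-03 4.1391e+01] [[-84.2, -31.3, 38.1], [-81.6, -29.2, 38.3], [78.7, 30.1, 44.4], [81.8, 32.4, 44.7]]
wrist 4062 [ 1.0000e-03 -3.0000e-03  4.0277e+01] [[-82.9, -29.6, 37.2], [-80.4, -27.3, 37.8], [79.4, 29.5, 42.3], [82.6, 31.4, 43.4]]
p5wrist 466 [-35.    2.1  60.2] 117.21270237788448 want 120 [11.95788022 43.53189671]
ball 103 [38.5 -1.6 71.5]
p5scene 84 [-36.5   3.5  60.9] 117.46935037330918 want 120 [11.73936591 44.66140292]
ball 20 [39.4 -2.3 71.7]
p5side 84 [-36.2  -0.2  60.3] 115.68801678520539 want 120 [16.94163842 44.83462486]
ball 17 [38.6 -4.8 73. ]
```

Selector at the orange mark: the bar is at 117° with the case yawed about -3°, and the seat is still flat. Next is the toggle, pushed with closed fingers.

Request:
carry_out(series=[[0,0,-0.175,0,0,0,0],[0,0,-0.175,0,0,0,0],[0,0,-0.175,0,0,0,0],[0,0,-0.175,0,0,0,0],[0,0,-0.175,0,0,0,0],[0,0,-0.175,0,0,0,0],[0,0,0,0,0,0,0],[0,0,0,0,0,0,0]])

```text
t: 21.95
tool_pos: [0.427, 0.4331, 0.2124]
tool_rot: [3.139, 0.0, -3.019]
force: [-0.4, -0.2, -0.4]
grip_width: 0.002
grasp_force: 0.0
```

Run:
```python
from fit import *
s=get_state();p,R=tool(s);print(s['t'],s['tool_rot'].round(3),s['grip_width'])
for X in((8,-1,81),(41,-1,81)): print(X,rel(dock+RD.apply(np.array(X)/1000)))
```

```text
21.95 [ 3.139  0.    -3.019] 0.002012886457954728
(8, -1, 81) [-43.8   0.  123.5]
(41, -1, 81) [-7.680e+01 -1.000e-01  1.235e+02]
```

Request:
carry_out(series=[[0,0,0,-44,0,0,0],[0,0,0,0,0,50,0],[0,0,0,0,0,50,0],[0,0,0,0,0,23,0],[0,0,0,0,0,0,0],[0,0,0,-11,0,0,0],[0,0,0,-11,0,0,0],[0,0,0,-11,0,0,0],[0,0,0,0,0,0,0]])

```text
t: 23.08
tool_pos: [0.5056, 0.4437, 0.0915]
tool_rot: [3.138, 0.004, -3.017]
force: [-0.4, 0.7, 0.5]
grip_width: 0.005
grasp_force: 0.0
```

Request:
carry_out(series=[[0,0,0,20,0,0,0],[0,0,0,10,0,-30,0],[0,0,0,0,0,-55,0],[0,0,0,0,0,-55,0],[0,0,0,0,0,0,0]])

```text
t: 23.7
tool_pos: [0.4769, 0.4409, 0.2377]
tool_rot: [3.133, 0.013, -3.016]
force: [-0.2, -0.2, 0.4]
grip_width: 0.008
grasp_force: 0.0
```

Run:
```python
from fit import *
s=get_state();p,R=tool(s);print(s['t'],s['force'],p.round(4))
meas(['side','scene','wrist'],'p6')
for n in('p6wrist','p6scene','p6side'):
    W=cloud(load(n)).reshape(-1,3);L=RD.inv().apply(W-dock)*1000; m=(L[:,2]>54)&(L[:,2]<67)&(np.hypot(L[:,0]+34,L[:,1])<30); Q=L[m]
    if m.sum()>20:
        c=Q.mean(0);w,v=np.linalg.eigh(np.cov(Q[:,:2].T)); print(n,m.sum(),c.round(1),np.degrees(np.arctan2(v[1,1],v[0,1]))%180)
    m=(L[:,2]>64)&(L[:,2]<85)&(np.hypot(L[:,0]-48,L[:,1])<25); 
    if m.sum(): print('ball',m.sum(),np.median(L[m],axis=0).round(1))
z=load('p6wrist');u=lambda X:proj(z,dock+RD.apply(np.array(X)/1000))[0]
a=np.array([u((x,y,40)) for x in(-110,110) for y in(-60,60)]); lo=np.maximum(a.min(0).astype(int),0);hi=a.max(0).astype(int)
p=z['p'][lo[1]:hi[1],lo[0]:hi[0]]; k=min(800/p.shape[1],600/p.shape[0]); cv2.imwrite('pics/p6c.png',cv2.resize(p,None,fx=k,fy=k,interpolation=2))
```

```text
23.7 [-0.18542581 -0.2197022   0.42650096] [0.4769 0.4409 0.2377]
side 609 [4.0000e-03 1.4000e-02 4.2208e+01] [[-83.7, -33.4, 38.5], [-80.9, -31.7, 39.0], [78.3, 27.3, 45.2], [81.5, 30.8, 45.5]]
scene 829 [ 5.0000e-03 -1.2000e-02  4.1429e+01] [[-83.3, -31.0, 37.8], [-81.2, -28.4, 38.1], [77.8, 30.5, 44.4], [82.2, 32.0, 44.7]]
wrist 4009 [ 2.00e-03 -1.00e-03  4.03e+01] [[-83.1, -31.8, 37.3], [-80.9, -29.6, 37.9], [70.0, 29.3, 42.4], [75.0, 31.3, 43.3]]
p6wrist 486 [-35.    1.1  60.2] 117.19015306357858
ball 54 [56.8 -3.7 70.3]
p6scene 88 [-36.6   3.9  60.9] 116.80772206990657
ball 20 [58.3 -2.  72.1]
p6side 82 [-36.   -0.4  61.2] 118.17898040495213
ball 19 [58.6 -5.4 71.3]
```

View pics/p6c.png

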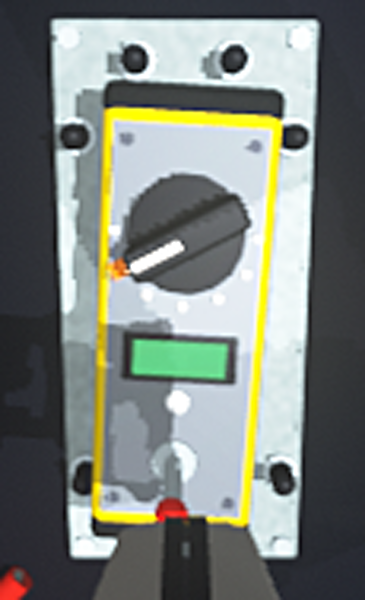

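The picture shows the pointer at the orange mark (118,268) and the toggle ball over to the green side (172,510). The white off dot is uncovered, and the case lies flat between the posts.

```bash
python3 -c "
from workcell import *
print(job_done())"
```

```text
the job is handed in; nothing more can be done
None
```

I laid the controller flat in the dock, turned the selector to the orange mark, threw the toggle to its green side and handed the job in at about 24 s. The last images confirm all three; I saw no contact with the pliers, tape roll or screwdriver but did not re-measure them, and no verdict came back.

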